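# Hook the slide basket on the rinse tank and slide it to the stop

### The job

Pick up the steel slide basket and hook its bent lip over the near wall of the rinse tank, in the clear stretch of rim to the right of the stop clamp and at least 6 cm away from it, so that the basket hangs upright inside; press it gently but fully home, its bridge down on the rim. Then slide it, still fully home, along the rim to the left until it stands firmly against the spring-tipped stop screw of the clamp, the plunger pressed in, and let go. Do not push hard on the tank or the clamp with it (15 N on the stop or 20 N on the tank is plenty), and leave the beaker and vials as they stand.

Things in the scene. Friction and masses are not known exactly. Their poses are not given: they have to be found in the camera images.
- slide_basket: Loose stainless slide basket, 0.15 to 0.31 kg, standing upright on the worktop. Origin: centre of the underside of its floor; z up; -x is the side with the hook, y runs along the hook. Basket proper 40 (x) by 64 (y) by 55 mm high. The flat back plate on the hook side (outer face x = -20 mm, 64 mm wide) rises to z = 89 and bends into a bridge and lip.
- basket_seat (a point): Middle of the underside of the bridge, where the rim belongs: x = -23, y = 0, z = 85 mm in the basket's frame, same axes. The bridge is 4 mm thick and 64 mm long in y (32 mm either side), with 15 mm high cheeks bent up at both ends. Driving the slot over a 6 mm wall takes up to about 10 N downward; weight alone does not. The spring bites from 18 mm before home; when the bridge meets the rim the force climbs steeply. Left partly driven, it stays so.
- basket_lip (a point): Middle of the lower edge of the bent lip (x = -41 to -38, y = 0, z = 55 mm in the basket's frame, 3 mm thick, 64 mm wide). Behind the lip a spring strip, 50 mm wide, narrows the slot: its upright part (z = 71 to 83) lies 4 mm from the back plate and yields towards the lip, its foot flares to leave about 12 mm at z = 56.
- basket_grip (a point): Middle of the upright grip bar on the bridge (x = -23, y = 0, z = 110 mm in the basket's frame, same axes). The bar is 10 mm thick in x, 40 mm long in y, its top at z = 126, 16 mm above this point. Once home, sliding the basket along the rim takes some 5 to 11 N of friction, more the harder it is pressed down.
- tank: Open rectangular rinse tank of grey plastic sheet, fixed to the worktop and empty. 160 (x) by 300 (y) by 120 mm high, walls and floor 6 mm. Origin: centre of its underside; z up, -x is the near side, towards the robot, +y is left. The near wall (x = -80 to -74 mm) carries the stop clamp.
- tank_rim (a point): Middle of the top edge of the tank's near wall (x = -77, y = 0, z = 120 mm in the tank's frame), same axes as the tank. The wall is 6 mm thick in x, and the rim runs along y from -150 to +150 mm.
- stop_clamp: Small aluminium clamp block fixed astride the tank's near wall, 45 to 100 mm left of the rim's middle, same axes. Origin: mid wall at rim height, middle of the clamp. 24 mm along y (right face y = -12 mm), 40 mm in x, from 30 mm below the rim to 22 mm above. A stop screw with a spring plunger sticks out of its right face along -y, 11 mm above the rim.
- stop_axis (a point): Point on the stop screw's axis in the clamp's right face (y = -12, z = 11 mm in the clamp's frame, same axes). The screw, 11 mm thick, sticks out 4 to 34 mm, a setting that differs and is not measured; its 7 mm plunger 4 mm further. The plunger yields 3 mm at 1 to 2.2 N, then the stop is rigid. It meets the basket's left end cheek; left pressed in, the basket stays there by the grip of its spring.
- beaker_600: Bystander: empty glass beaker, about 100 mm wide, 125 mm high; origin under its centre.
- vial_0: Bystander: capped glass vial, 27 mm wide, 61 mm high; origin under its centre.
- vial_1: Bystander: capped glass vial like the other, 27 mm wide, 61 mm high; origin under its centre.
Not all that is in view belongs to the job. Leave any black or purple look-alike of the slide_basket alone.

How it is judged:
By the outcome, as a careful person would: the job done as asked, in the order asked, and still so for the second after the job is handed in, with the robot touching nothing.
It also fails if it takes over 61 s, if anything falls off the work surface, if the arm or the gripper's body presses on something with over 40 N, if the wrist force passes 120 N, or if a joint passes its speed limit or range.

### The arm

A 6-joint arm with a two-finger parallel gripper is mounted at the origin on a cart in front of the work surface, level with it; the furniture and walls round the work are solid. World frame = base frame: x ahead of the robot, y to its left, z up, the work surface at z = 0. Lengths are in m, angles in rad, forces in N, time in s.
With the tool pointing down it reaches from about 0.3 to 0.875 m from the base axis. Payload 6.4 kg.
Tool frame: the origin (TCP) lies at the very end of the fingers, on their centre line; the grasp point (between the pads) lies 19 mm behind it (manip.grasp_offset is the distance from the TCP to the grasp point, in m); z points along the fingers, y is the direction in which the jaws open and shut (so a half turn about z gives the same grasp; the last joint's range is limited). The gripper opens to 88 mm and grips with 3 to 60 N. Pads are 18 mm wide; open, the fingers measure 123 mm over their backs; the gripper's body (75 mm by 187 mm) begins 45 mm behind the grasp point.
Start: joints at [-1.401, 0.181, 1.607, -0, 1.354, -0.206], TCP at [0.211, -0.535, 0.239] pointing down, gripper open.
Joint ranges: [-2.99, 2.99], [-0.89, 2.07], [0.3, 2.58], [-1.14, 4.28], [0, 2.63], [-3.12, 3.12]. Speed limits (rad/s): [2.57, 2.57, 3.01, 3.14, 3.14, 3.14].

### API

Orientations are given as a unit quaternion [x, y, z, w].
In Python, from rig import manip gives the robot as it stands. The module is installed in compiled form; this text tells all that it offers.
- The arm moves only by the tool apply_moves, never from a script. Its arguments are lists of equal length, an entry for each row: "delta_pos": the shift along the tool's x, y, z in m, a list of three; "rotation": the turn, a rotation vector about the tool's x, y, z in rad, a list of three; "jaw": the opening, from 0 (shut) to 1 (fully open). A call has 1 to 10 rows; each row shifts and turns the pose as measured when the row begins, along the tool's axes as they then stand; what a row does not reach is not made up. A row lasts 1/12 s, in which the tool goes at most 41.7 mm and 7.16 degrees, less where a joint would pass 70% of its speed; a pose out of reach is approached as far as the arm can. A call with a gripper value outside its range is refused whole. The fingers move at their own pace and stop on an object; "force" is the grip in N (left out, the last holds). Time passes only in rows, so rows that do not move let the fingers close. It gives the time, the measured TCP pose, the force and the opening at its end, in the units of the state.
- manip.observe(): the state, without advancing time (a new reading comes with each control period).
- manip.grab_frame(name): name is "side" or "top"; returns a dict with "color" (400x640x3 uint8, red, green, blue), "camera_matrix" (3x3 intrinsics, pixels), "world_to_cam" (4x4, takes a point from world to camera coordinates). Camera axes: x right, y up, looking along -z (the intrinsics and any distortion apply to the point x, -y, -z); pixel columns grow to the right and rows downward; lengths in m; the calibration is good to about 2 mm. A picture is of the moment at which its call begins. There is no depth.
- manip.hand_in(): hands the job in, once; it reports no verdict.
The state is a dict: "time_s": time; "q": joint angles; "qd": joint speeds; "joint_torque": joint torques, N m; "position": TCP position; "tcp_rot": TCP orientation; "wrist_force": force on the tool from outside, world axes, zero at the start; "ft_torque": the same for the moment, N m; "width": finger opening in m.
Only numpy, scipy, OpenCV 4.12 (cv2) and the standard library are available. Lean on these libraries where they do the work, as an engineer would, in place of code of your own. Each camera call takes 0.05 s, during which the arm holds its last target.

## Working session

There is one attempt and no reset: what is moved stays moved. The work goes in short steps, Python scripts to look and compute and a tool call to move; the robot and the scene stay as the last step left them, time stands still between calls to the robot, and variables do not carry over. Pictures are saved under pics/ and viewed, and the job is handed in when it is done.

Besides the shell and the picture viewer there is one more tool, called after "Emit:" by a JSON object that holds its "method" and its "body". apply_moves: Moves the arm, as the interface text tells. Its arguments: {"type":"object","properties":{"delta_pos":{"type":"array","items":{"type":"array","items":{"type":"number"}}},"rotation":{"type":"array","items":{"type":"array","items":{"type":"number"}}},"jaw":{"type":"array","items":{"type":"number"}},"force":{"type":"number"}},"required":["delta_pos","rotation","jaw"]}

```bash
mkdir -p pics; python3 - <<'E'
from rig import manip
import cv2,numpy as np
for n in ("side","top"):
    f=manip.grab_frame(n); cv2.imwrite(f"pics/{n}0.png",cv2.cvtColor(f["color"],cv2.COLOR_RGB2BGR))
    print(n,f["camera_matrix"],f["world_to_cam"],[k for k in f])
    np.savez(f"{n}.npz",K=f["camera_matrix"],T=f["world_to_cam"])
print(manip.observe(),manip.grasp_offset)
E
```

```text
side [[364.74666124   0.         327.17835707]
 [  0.         364.74666124 201.25446946]
 [  0.           0.           1.        ]] [[ 0.99958404  0.02827373 -0.00568651 -0.49510728]
 [-0.00885352  0.4884907   0.87252418 -0.04123243]
 [ 0.02744732 -0.8721109   0.48853783 -1.04584583]
 [ 0.          0.          0.          1.        ]] ['color', 'camera_matrix', 'world_to_cam']
top [[435.52391307   0.         318.53055033]
 [  0.         435.52391307 201.60325219]
 [  0.           0.           1.        ]] [[-0.0149671  -0.99982187 -0.01149859 -0.07032978]
 [ 0.99824545 -0.01560041  0.05711964 -0.52000623]
 [-0.05728885 -0.0106235   0.99830112 -1.22466522]
 [ 0.          0.          0.          1.        ]] ['color', 'camera_matrix', 'world_to_cam']
{'time_s': 0.1, 'q': array([-1.40128138e+00,  1.81451173e-01,  1.60786135e+00, -1.04270638e-05,
        1.35380291e+00, -2.06282710e-01]), 'qd': array([-0.00016945, -0.00174252, -0.00280324, -0.00012571, -0.0013266 ,
        0.00106812]), 'joint_torque': array([ 6.38761594e-04, -4.34821880e+01, -3.42696726e+01,  7.05112657e-02,
        3.40423733e-02, -2.95308166e-05]), 'position': array([ 0.2109763 , -0.53439958,  0.23793154]), 'tcp_rot': array([ 9.82398397e-01,  1.86796174e-01,  8.90694757e-06, -7.61354225e-04]), 'wrist_force': array([0.74972145, 0.71850861, 1.31604138]), 'ft_torque': array([ 0.06825652, -0.01457635, -0.00789415]), 'width': 0.08811084955725566} 0.0187
```

View pics/side0.png

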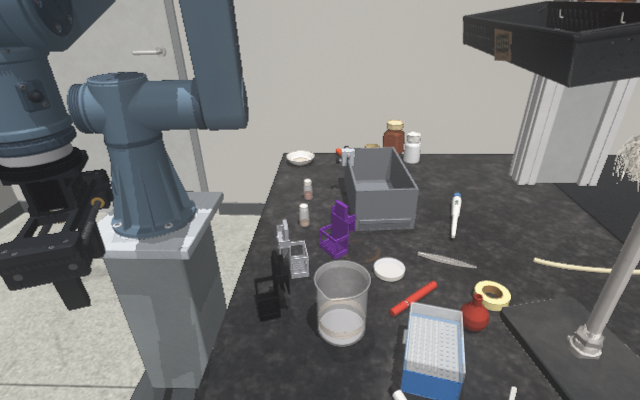

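View pics/top0.png

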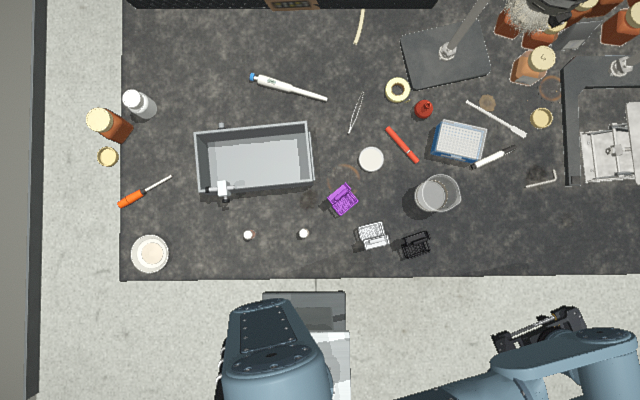

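```bash
python3 - <<'E'
import cv2,numpy as np
t=cv2.imread("pics/top0.png");s=cv2.imread("pics/side0.png")
a=cv2.resize(t[205:265,340:440],None,fx=8,fy=8,interpolation=cv2.INTER_CUBIC);cv2.imwrite("pics/a.png",a)
b=cv2.resize(t[115:210,185:325],None,fx=5.5,fy=5.5,interpolation=cv2.INTER_CUBIC);cv2.imwrite("pics/b.png",b)
c=cv2.resize(s[210:290,260:360],None,fx=7,fy=7,interpolation=cv2.INTER_CUBIC);cv2.imwrite("pics/c.png",c)
d=cv2.resize(s[140:240,330:430],None,fx=6,fy=6,interpolation=cv2.INTER_CUBIC);cv2.imwrite("pics/d.png",d)
E
```

```text
(no output)
```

View pics/a.png

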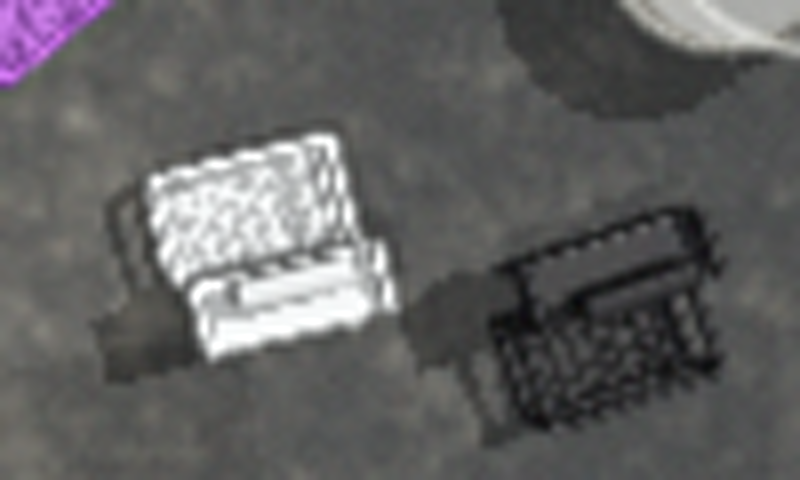

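View pics/b.png

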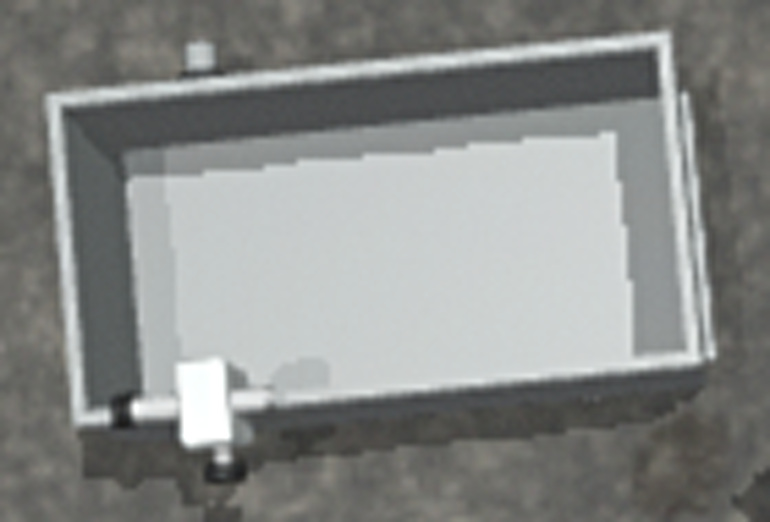

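View pics/c.png

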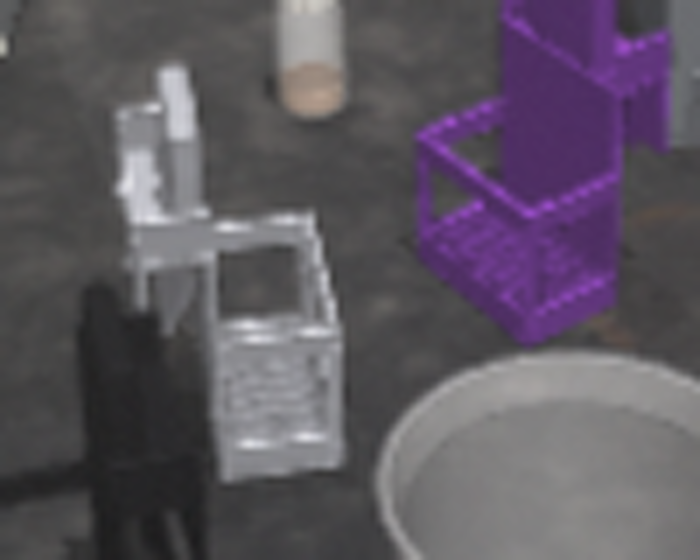

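View pics/d.png

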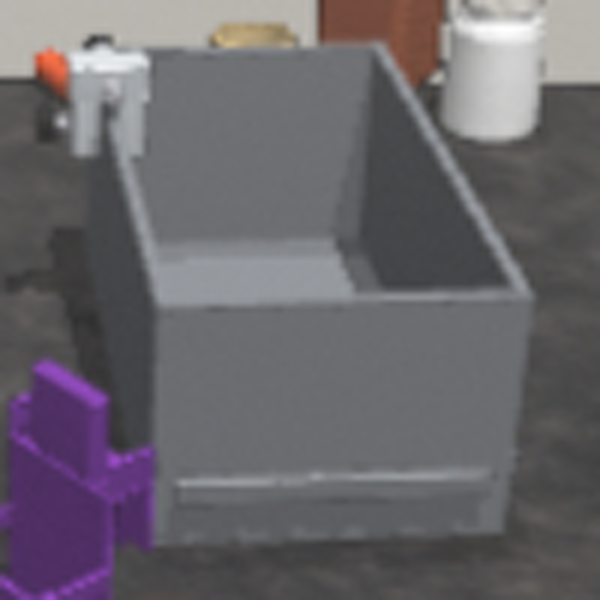

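```bash
cat > h.py <<'E'
import numpy as np,cv2
from scipy.optimize import least_squares
C={n:np.load(f"{n}.npz") for n in("side","top")}
def proj(n,P):
    P=np.atleast_2d(P).astype(float);K,T=C[n]["K"],C[n]["T"]
    p=P@T[:3,:3].T+T[:3,3]; return np.c_[K[0,0]*p[:,0]/-p[:,2]+K[0,2],K[1,1]*-p[:,1]/-p[:,2]+K[1,2]]
def pose(p,L):
    x,y,z,t=p;c,s=np.cos(t),np.sin(t);L=np.atleast_2d(L)/1000.
    return np.c_[x+c*L[:,0]-s*L[:,1],y+s*L[:,0]+c*L[:,1],z+L[:,2]]
def box(a,b): return [(x,y,z) for x in(a[0],b[0]) for y in(a[1],b[1]) for z in(a[2],b[2])]
E=[(0,1),(2,3),(4,5),(6,7),(0,2),(1,3),(4,6),(5,7),(0,4),(1,5),(2,6),(3,7)]
BASK=[((-20,-32,0),(20,32,55)),((-22,-32,55),(-18,32,89)),((-41,-32,85),(-18,32,89)),((-41,-32,55),(-38,32,89)),((-28,-20,89),(-18,20,126)),((-41,-32,89),(-18,-30,104)),((-41,30,89),(-18,32,104))]
TANK=[((-80,-150,0),(80,150,120)),((-74,-144,6),(74,144,120))]
CL=[((-20,-12,-30),(20,12,22))]
def draw(img,n,p,boxes,off,f,col):
    for a,b in boxes:
        uv=(proj(n,pose(p,box(a,b)))-off+.5)*f-.5
        for i,j in E: cv2.line(img,tuple(int(v) for v in uv[i]),tuple(int(v) for v in uv[j]),col,1)
def crop(src,u,v,w,h,f): return cv2.resize(src[v:v+h,u:u+w],None,fx=f,fy=f,interpolation=cv2.INTER_CUBIC)
E
python3 - <<'E'
from h import *
def un(off,f,l): return (np.array(l)+.5)/f-.5+np.array(off)
tt=un((185,115),5.5,[(48,97),(668,34),(697,357),(80,423)])
tl=[(80,150,120),(80,-150,120),(-80,-150,120),(-80,150,120)]
ss=un((330,140),6,[(157,303),(530,296),(157,545),(505,532)])
sl=[(-80,-150,120),(80,-150,120),(-80,-150,0),(80,-150,0)]
f=lambda p:np.r_[(proj("top",pose((p[0],p[1],0,p[2]),tl))-tt).ravel(),(proj("side",pose((p[0],p[1],0,p[2]),sl))-ss).ravel()]
r=least_squares(f,[.55,.1,.1]);print(r.x,f(r.x).reshape(-1,2).round(1))
for nm,w in(("top",slice(0,8)),("side",slice(8,16))):
    q=least_squares(lambda p:f(p)[w],r.x);print(nm,q.x)
p=(r.x[0],r.x[1],0,r.x[2])
ts=un((340,205),8,[(150,175),(335,130),(210,360),(395,305)])
bl=[(20,32,55),(20,-32,55),(-41,32,89),(-41,-32,89)]
bs=un((260,210),7,[(225,478),(342,465)]);bsl=[(-20,-32,0),(20,-32,0)]
g=lambda p:np.r_[(proj("top",pose((p[0],p[1],0,p[2]),bl))-ts).ravel(),(proj("side",pose((p[0],p[1],0,p[2]),bsl))-bs).ravel()]
r2=least_squares(g,[.42,-.2,.1]);print(r2.x,g(r2.x).reshape(-1,2).round(1))
b=(r2.x[0],r2.x[1],0,r2.x[2])
t=cv2.imread("pics/top0.png");s=cv2.imread("pics/side0.png")
for k,(src,n,rc,ff) in enumerate([(t,"top",(340,205,70,50),10),(s,"side",(265,212,60,75),8),(t,"top",(185,115,140,95),5.5),(s,"side",(330,140,100,100),6)]):
    im=crop(src,*rc,ff)
    draw(im,n,b,BASK,np.array(rc[:2]),ff,(0,0,255));draw(im,n,p,TANK,np.array(rc[:2]),ff,(0,255,255))
    cv2.imwrite(f"pics/o{k}.png",im)
E
```

```text
[0.63610745 0.09216387 0.08950697] [[-0.3 -0.5]
 [ 0.1 -1.1]
 [ 1.1  0.4]
 [-0.8  0.4]
 [ 0.1  0.4]
 [ 0.8 -0.5]
 [-1.4 -0.1]
 [-0.3 -0.2]]
top [0.63564582 0.09223831 0.08754033]
side [0.63724464 0.09214661 0.08461025]
[ 0.43414139 -0.22299763  0.2489336 ] [[ 0.1  0.4]
 [-0.4 -0.1]
 [-0.2 -0.5]
 [-0.1  0.1]
 [-0.6  0.8]
 [ 0.5 -0.1]]
```

View pics/o0.png

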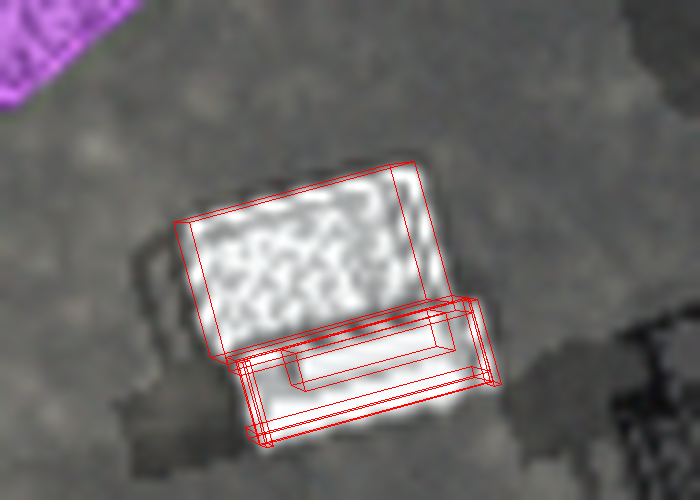

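View pics/o1.png

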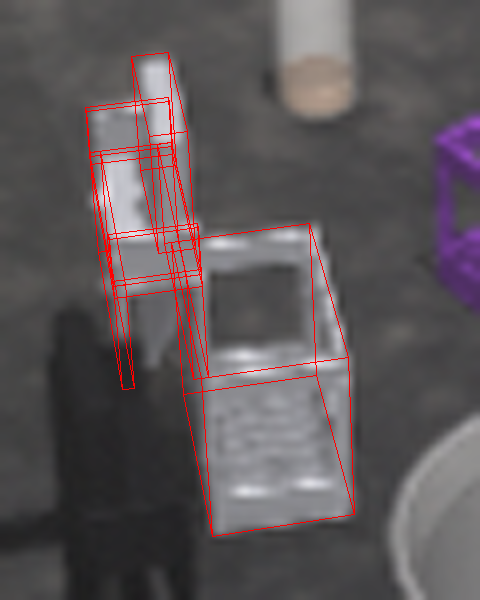

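View pics/o2.png

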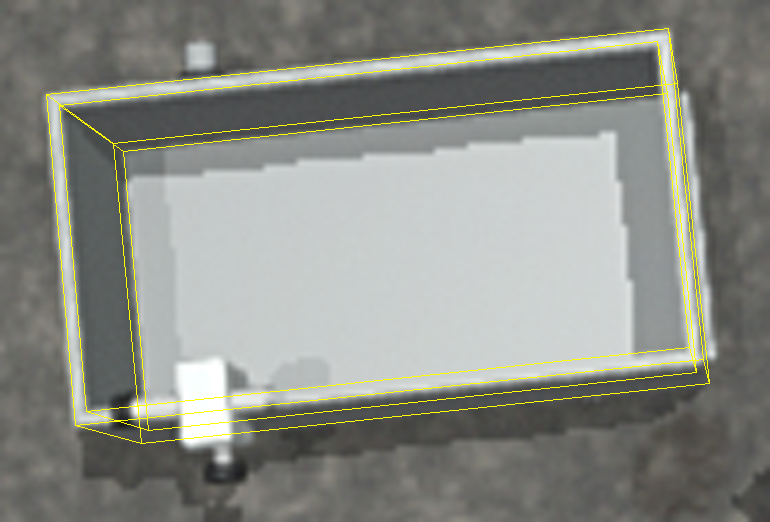

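View pics/o3.png

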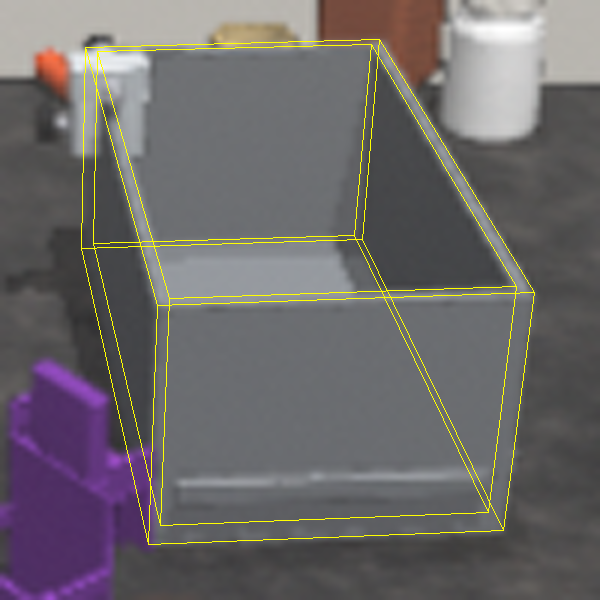

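```bash
cat >> h.py <<'E'
from scipy.spatial.transform import Rotation as Ro
def go(x,y,z,yaw,pr=True):
    """delta in the tool frame to TCP (x,y,z), tool down, tool x at yaw"""
    from rig import manip
    o=manip.observe();R=Ro.from_quat(o["tcp_rot"])
    c,s=np.cos(yaw),np.sin(yaw);T=Ro.from_matrix(np.array([[c,s,0],[s,-c,0],[0,0,-1.]]))
    print("t",round(o["time_s"],2),"pos",o["position"].round(4),"F",o["wrist_force"].round(1),"w",round(o["width"],4))
    print("d",R.inv().apply(np.array([x,y,z])-o["position"]).round(4),"rot",(R.inv()*T).as_rotvec().round(4))
E
python3 - <<'E'
from h import *
g=pose((.43414,-.22300,0,.249),(-23,0,95))[0];print(g)
go(g[0],g[1],.2,np.pi/2+.249)
E
```

```text
[ 0.41184934 -0.228668    0.095     ]
t 0.1 pos [ 0.211  -0.5344  0.2379] F [0.7 0.7 1.3] w 0.0881
d [ 0.2991 -0.2106  0.0383] rot [-1.000e-03 -1.300e-03 -1.444e+00]
```

Emit:
{"method": "apply_moves", "body": {"delta_pos": [[0,0,0],[0,0,0],[0,0,0],[0,0,0],[0,0,0],[0,0,0],[0,0,0],[0,0,0],[0,0,0],[0,0,0]], "rotation": [[0,0,-0.12],[0,0,-0.12],[0,0,-0.12],[0,0,-0.12],[0,0,-0.12],[0,0,-0.12],[0,0,-0.12],[0,0,-0.12],[0,0,-0.12],[0,0,-0.12]], "jaw": [1,1,1,1,1,1,1,1,1,1]}}

```text
time_s: 0.93
position: [0.2104, -0.531, 0.2323]
tcp_rot: [0.689, 0.725, 0.004, -0.005]
wrist_force: [0.9, -0.2, 0.6]
width: 0.0879
```

```bash
python3 - <<'E'
from h import *
g=pose((.43414,-.22300,0,.249),(-23,0,95))[0];print(g)
go(g[0],g[1],.2,np.pi/2+.249)
E
```

```text
[ 0.41184934 -0.228668    0.095     ]
t 0.93 pos [ 0.2104 -0.531   0.2323] F [ 0.9 -0.2  0.6] w 0.0879
d [0.2913 0.2165 0.0356] rot [-0.0002 -0.0122 -0.1985]
```

Emit:
{"method": "apply_moves", "body": {"delta_pos": [[0.03,0.022,0],[0.03,0.022,0],[0.03,0.022,0],[0.03,0.022,0],[0.03,0.022,0],[0.03,0.022,0],[0.03,0.022,0],[0.03,0.022,0],[0,0,0],[0,0,0]], "rotation": [[0,0,0],[0,0,0],[0,0,0],[0,0,0],[0,0,0],[0,0,0],[0,0,0],[0,-0.01,0],[0,0,-0.1],[0,0,-0.1]], "jaw": [1,1,1,1,1,1,1,1,1,1]}}

```text
time_s: 1.77
position: [0.3761, -0.2682, 0.2303]
tcp_rot: [0.61, 0.792, 0.002, -0.004]
wrist_force: [-0.1, 0.1, -0.7]
width: 0.088
```

```bash
python3 - <<'E'
from h import *
g=pose((.43414,-.22300,0,.249),(-23,0,95))[0];print(g)
go(g[0],g[1],.15,np.pi/2+.249)
E
```

```text
[ 0.41184934 -0.228668    0.095     ]
t 1.77 pos [ 0.3761 -0.2682  0.2303] F [-0.1  0.1 -0.7] w 0.088
d [0.0284 0.0448 0.0805] rot [-0.0018 -0.009   0.0084]
```

Emit:
{"method": "apply_moves", "body": {"delta_pos": [[0.014,0.022,0],[0.014,0.022,0],[0,0,0.03],[0,0,0.03],[0,0,0.02]], "rotation": [[0,-0.009,0.009],[0,0,0],[0,0,0],[0,0,0],[0,0,0]], "jaw": [1,1,1,1,1]}}

```text
time_s: 2.18
position: [0.4167, -0.2282, 0.1527]
tcp_rot: [0.609, 0.793, -0.001, 0.005]
wrist_force: [-0.6, 0.8, 0.2]
width: 0.0883
```

```bash
python3 - <<'E'
from h import *
g=pose((.43414,-.22300,0,.249),(-23,0,95))[0];print(g)
go(g[0],g[1],.095,np.pi/2+.249)
from rig import manip
for n,rc,ff in(("side",(230,150,120,140),4),("top",(330,190,100,80),7)):
    im=cv2.cvtColor(manip.grab_frame(n)["color"],cv2.COLOR_RGB2BGR);cv2.imwrite(f"pics/{n}1.png",im);cv2.imwrite(f"pics/{n}1c.png",crop(im,*rc,ff))
E
```

```text
[ 0.41184934 -0.228668    0.095     ]
t 2.18 pos [ 0.4167 -0.2282  0.1527] F [-0.6  0.8  0.2] w 0.0883
d [ 0.0013 -0.0051  0.0577] rot [0.0045 0.0098 0.0109]
```

View pics/side1c.png

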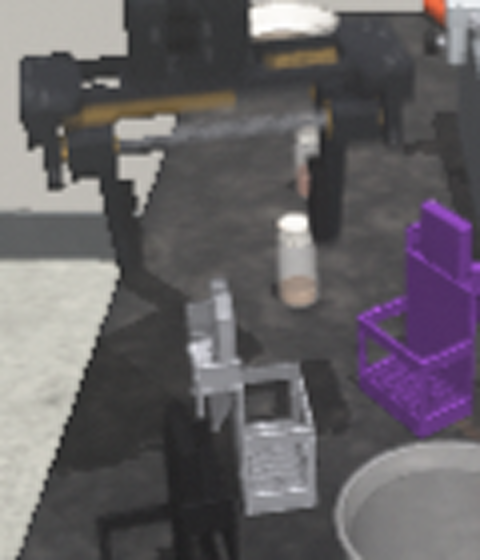

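View pics/top1.png

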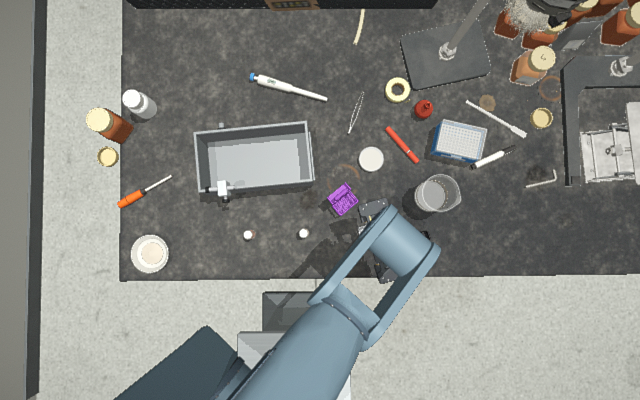

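Side view: the jaws straddle the grip bar (crop 220,300). The arm hides the basket in the top view. Descending and correcting y.

Emit:
{"method": "apply_moves", "body": {"delta_pos": [[0.001,-0.005,0],[0,0,0.03],[0,0,0.025],[0,0,0.002]], "rotation": [[0.004,0.009,0.011],[0,0,0],[0,0,0],[0,0,0]], "jaw": [1,1,1,1]}}

```text
time_s: 2.62
position: [0.4112, -0.2304, 0.0983]
tcp_rot: [0.615, 0.788, -0.0, 0.0]
wrist_force: [-0.4, 0.1, -0.8]
width: 0.0883
```

```bash
python3 - <<'E'
from h import *
g=pose((.43414,-.22300,0,.249),(-23,0,95))[0];print(g)
go(g[0],g[1],.095,np.pi/2+.249)
E
```

```text
[ 0.41184934 -0.228668    0.095     ]
t 2.62 pos [ 0.4112 -0.2304  0.0983] F [-0.4  0.1 -0.8] w 0.0883
d [0.0015 0.001  0.0033] rot [ 0.0001  0.0006 -0.0035]
```

Emit:
{"method": "apply_moves", "body": {"delta_pos": [[0.0015,0.001,0.003],[0,0,0],[0,0,0],[0,0,0],[0,0,0],[0,0,0],[0,0,0],[0,0,0],[0,0,0],[0,0,0]], "rotation": [[0,0,0],[0,0,0],[0,0,0],[0,0,0],[0,0,0],[0,0,0],[0,0,0],[0,0,0],[0,0,0],[0,0,0]], "jaw": [1,0,0,0,0,0,0,0,0,0], "force": 40}}

```text
time_s: 3.45
position: [0.4152, -0.2329, 0.1041]
tcp_rot: [0.616, 0.788, -0.001, 0.006]
wrist_force: [0.3, 0.1, 0.1]
width: 0.0302
```

Emit:
{"method": "apply_moves", "body": {"delta_pos": [[0.004,-0.003,0.008],[0,0,0.001],[0,0,0],[0,0,0]], "rotation": [[0.005,0.008,0],[0,0,0],[0,0,0],[0,0,0]], "jaw": [0,0,0,0]}}

```text
time_s: 3.78
position: [0.4111, -0.2294, 0.0941]
tcp_rot: [0.616, 0.788, -0.0, 0.001]
wrist_force: [-0.7, 0.4, 4.9]
width: 0.0096
```

```bash
python3 - <<'E'
from h import *
g=pose((.43414,-.22300,0,.249),(-23,0,95))[0];print(g)
go(g[0],g[1],.095,np.pi/2+.249)
E
```

```text
[ 0.41184934 -0.228668    0.095     ]
t 3.78 pos [ 0.4111 -0.2294  0.0941] F [-0.7  0.4  4.9] w 0.0096
d [ 0.0006  0.0009 -0.0009] rot [ 0.0006  0.0009 -0.0056]
```

Emit:
{"method": "apply_moves", "body": {"delta_pos": [[0,0,0],[0,0,-0.02],[0,0,-0.03],[0,0,-0.03],[0,0,-0.03],[0,0,-0.03],[0,0,-0.02],[0,0,-0.005]], "rotation": [[0,0,0],[0,0,0],[0,0,0],[0,0,0],[0,0,0],[0,0,0],[0,0,0],[0,0,0]], "jaw": [0,0,0,0,0,0,0,0]}}

```text
time_s: 4.45
position: [0.4062, -0.2251, 0.2581]
tcp_rot: [0.616, 0.788, 0.001, -0.01]
wrist_force: [-0.0, -0.5, -2.2]
width: 0.0094
```

```bash
python3 - <<'E'
from h import *
from rig import manip
go(.411,-.229,.25,np.pi/2+.249)
for n,rc,ff in(("side",(210,130,140,130),5),):
    im=cv2.cvtColor(manip.grab_frame(n)["color"],cv2.COLOR_RGB2BGR);cv2.imwrite(f"pics/{n}2.png",im)
    o=manip.observe();p=o["position"];yaw=Ro.from_quat(o["tcp_rot"]).as_matrix()[:2,0];th=np.arctan2(yaw[1],yaw[0])-np.pi/2
    c=crop(im,*rc,ff)
    off=pose((0,0,0,th),(23,0,-95))[0]
    draw(c,n,(*(p+off),th),BASK,np.array(rc[:2]),ff,(0,0,255));cv2.imwrite(f"pics/{n}2c.png",c)
    print(th,o["wrist_force"])
E
```

```text
t 4.45 pos [ 0.4062 -0.2251  0.2581] F [-0.  -0.5 -2.2] w 0.0094
d [-0.005   0.0038  0.008 ] rot [-0.0108 -0.0158 -0.0055]
0.24340293064741325 [-0.24383963 -0.63434169 -1.98367903]
```

View pics/side2c.png

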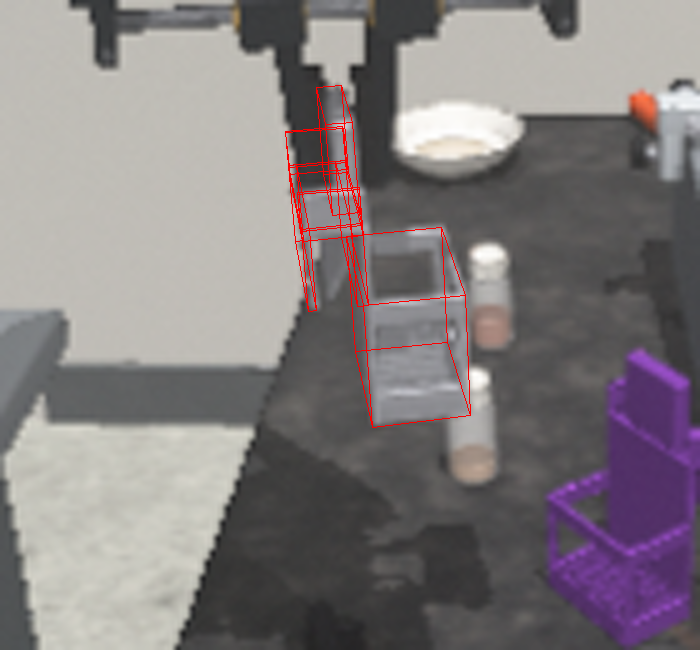

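Side view: the basket is held upright and matches the model to about 1 px. Now I'll locate the clamp and screw tip in the first pictures.

```bash
cat >> h.py <<'E'
def ray(n,uv,z):
    K,T=C[n]["K"],C[n]["T"];d=np.array([(uv[0]-K[0,2])/K[0,0],-(uv[1]-K[1,2])/K[1,1],-1.])
    R=T[:3,:3];c=-R.T@T[:3,3];d=R.T@d;return c+d*(z-c[2])/d[2]
TK=(.6361,.0922,0,.0885)
def totank(P): 
    c,s=np.cos(TK[3]),np.sin(TK[3]);v=np.array(P)-[*TK[:2],0];return np.array([c*v[0]+s*v[1],-s*v[0]+c*v[1],v[2]])*1000
E
python3 - <<'E'
from h import *
t=cv2.imread("pics/top0.png");s=cv2.imread("pics/side0.png")
u=lambda a,b:((a+.5)/5.5-.5+185,(b+.5)/5.5-.5+115)
for q,z in(((178,362),.142),((226,358),.142),((232,440),.142),((183,447),.142),((272,395),.131),((228,397),.131)): print(q,totank(ray("top",u(*q),z)).round(1))
for q in((80,384),(690,357)): print(totank(ray("top",u(*q),.12)).round(1))
cv2.imwrite("pics/e.png",cv2.resize(t[165:205,205:265],None,fx=12,fy=12,interpolation=cv2.INTER_CUBIC))
cv2.imwrite("pics/f.png",cv2.resize(s[140:180,330:380],None,fx=12,fy=12,interpolation=cv2.INTER_CUBIC))
E
```

```text
(178, 362) [-58.   93.5 142. ]
(226, 358) [-58.5  71.  142. ]
(232, 440) [-96.9  71.7 142. ]
(183, 447) [-97.8  94.7 142. ]
(272, 395) [-76.7  53.3 131. ]
(228, 397) [-75.5  74.1 131. ]
[-60.7 146.  120. ]
[ -78.2 -144.   120. ]
```

View pics/e.png

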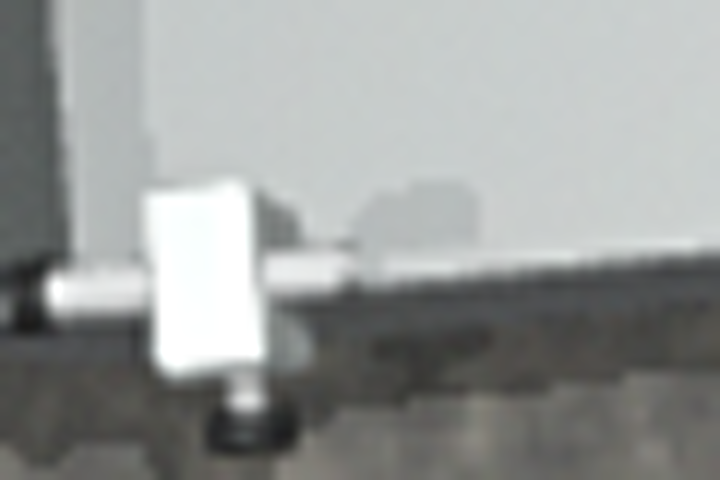

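View pics/f.png

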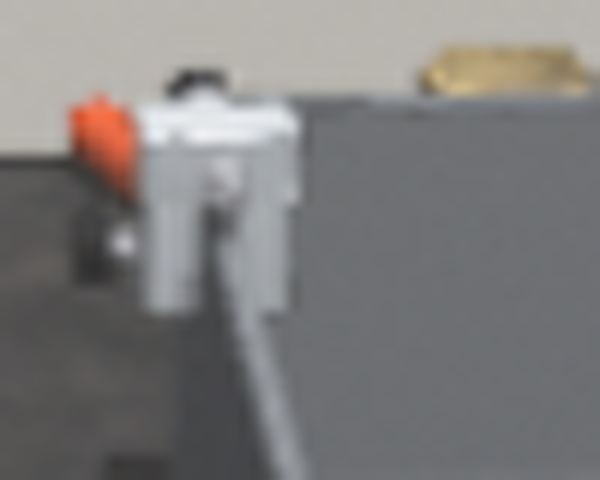

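```bash
cat >> h.py <<'E'
def tcp(x,y,z): # TCP for seat point at tank (x,y), basket origin z (m); TCP 95 above
    P=pose(TK,(x,y,0))[0];return P[0],P[1],z+.095,np.pi/2+TK[3]
E
python3 - <<'E'
from h import *
print(tcp(-74,-65,.165));go(*tcp(-74,-65,.165))
E
```

```text
(np.float64(0.568134597925391), np.float64(0.020913927581632505), 0.26, 1.6592963267948966)
t 4.5 pos [ 0.4062 -0.2252  0.2577] F [-0.2 -0.6 -2. ] w 0.0097
d [ 0.1998  0.2165 -0.0015] rot [-0.0119 -0.0148  0.155 ]
```

Emit:
{"method": "apply_moves", "body": {"delta_pos": [[0,0,0],[0,0,0]], "rotation": [[-0.011,-0.016,0.08],[0,0,0.075]], "jaw": [0,0]}}

```text
time_s: 4.67
position: [0.4056, -0.2247, 0.2554]
tcp_rot: [0.676, 0.737, -0.0, -0.001]
wrist_force: [-0.4, -0.1, -3.6]
width: 0.0097
```

```bash
python3 - <<'E'
from h import *
go(*tcp(-74,-65,.165))
E
```

```text
t 4.67 pos [ 0.4056 -0.2247  0.2554] F [-0.4 -0.1 -3.6] w 0.0097
d [ 0.2309  0.1829 -0.0048] rot [-0.0014 -0.0002 -0.0033]
```

Emit:
{"method": "apply_moves", "body": {"delta_pos": [[0.014,0.011,-0.005],[0.029,0.023,0],[0.029,0.023,0],[0.029,0.023,0],[0.029,0.023,0],[0.029,0.023,0],[0.029,0.023,0],[0.02,0.016,0],[0.01,0.008,0],[0.004,0.003,0]], "rotation": [[0,0,0],[0,0,0],[0,0,0],[0,0,0],[0,0,0],[0,0,0],[0,0,0],[0,0,0],[0,0,0],[0,0,0]], "jaw": [0,0,0,0,0,0,0,0,0,0]}}

```text
time_s: 5.5
position: [0.5592, 0.0234, 0.2337]
tcp_rot: [0.681, 0.732, -0.008, -0.016]
wrist_force: [-0.8, -0.2, -2.9]
width: 0.0098
```

```bash
cat >> h.py <<'E'
def shot(n,tag,rc,ff,ov=True,side=True):
    from rig import manip
    o=manip.observe();im=cv2.cvtColor(manip.grab_frame(n)["color"],cv2.COLOR_RGB2BGR);cv2.imwrite(f"pics/{n}{tag}.png",im)
    c=crop(im,*rc,ff);raw=c.copy()
    R=Ro.from_quat(o["tcp_rot"]).as_matrix();th=np.arctan2(R[1,0],R[0,0])-np.pi/2
    p=o["position"]+pose((0,0,0,th),(23,0,-95))[0]
    draw(c,n,(*p,th),BASK,np.array(rc[:2]),ff,(0,0,255));draw(c,n,TK,TANK,np.array(rc[:2]),ff,(0,255,255))
    cv2.imwrite(f"pics/{n}{tag}c.png",np.hstack([raw,c]) if side else c)
    s=pose((*p,th),(-23,0,85))[0];print("seat in tank",totank(s).round(1),"th",round(th,4),"tilt",R[:2,2].round(4),"F",o["wrist_force"].round(1),"t",round(o["time_s"],2))
E
python3 - <<'E'
from h import *
go(*tcp(-74,-65,.165))
shot("side","3",(320,90,90,140),4.2);shot("top","3",(180,100,150,110),5,side=False)
E
```

```text
t 5.5 pos [0.5592 0.0234 0.2337] F [-0.8 -0.2 -2.9] w 0.0098
d [-0.0027  0.0078 -0.0267] rot [-0.0331 -0.0135 -0.0154]
seat in tank [-82.7 -61.8 223.7] th 0.0729 tilt [-0.0341  0.0107] F [-0.8 -0.2 -2.9] t 5.5
seat in tank [-83.1 -61.6 223.2] th 0.0728 tilt [-0.0351  0.0114] F [ 0.   1.1 -3.3] t 5.55
```

View pics/side3c.png

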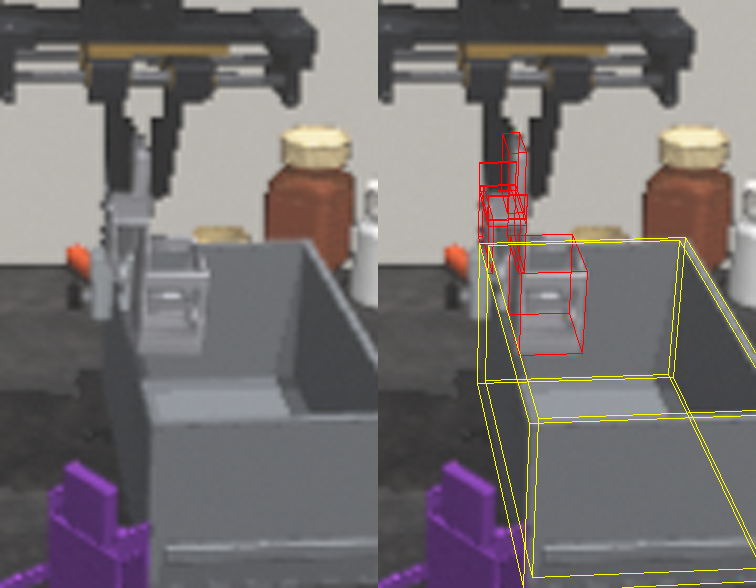

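View pics/top3c.png

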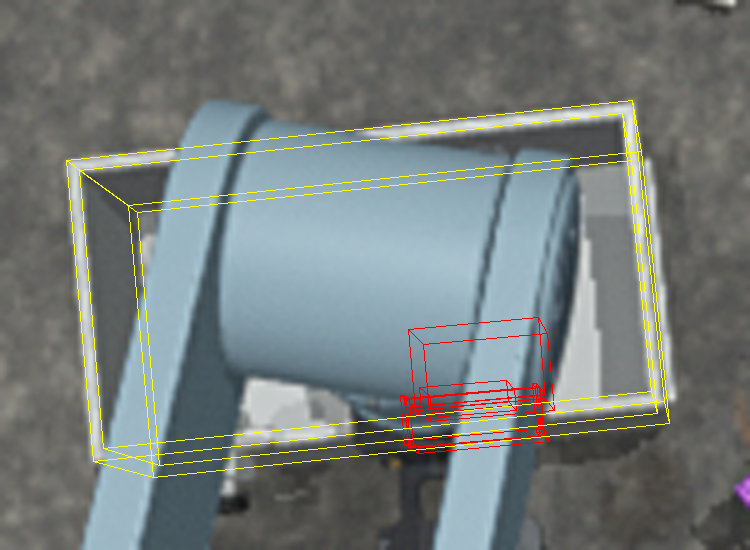

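Emit:
{"method": "apply_moves", "body": {"delta_pos": [[-0.003,0.008,-0.018],[0,0,-0.009],[0,0,0]], "rotation": [[-0.033,-0.0135,-0.0154],[0,0,0],[0,0,0]], "jaw": [0,0,0]}}

```text
time_s: 5.85
position: [0.5659, 0.0167, 0.2603]
tcp_rot: [0.676, 0.737, -0.002, -0.0]
wrist_force: [-0.2, 0.5, -2.0]
width: 0.0097
```

```bash
python3 - <<'E'
from h import *
go(*tcp(-74,-65,.165))
shot("side","4",(320,90,90,140),4.2)
E
```

```text
t 5.85 pos [0.5659 0.0167 0.2603] F [-0.2  0.5 -2. ] w 0.0097
d [0.004  0.0025 0.0003] rot [-0.0028  0.0018 -0.0014]
seat in tank [-76.6 -69.  250.3] th 0.0871 tilt [-0.0026 -0.002 ] F [-0.2  0.5 -2. ] t 5.85
```

View pics/side4c.png

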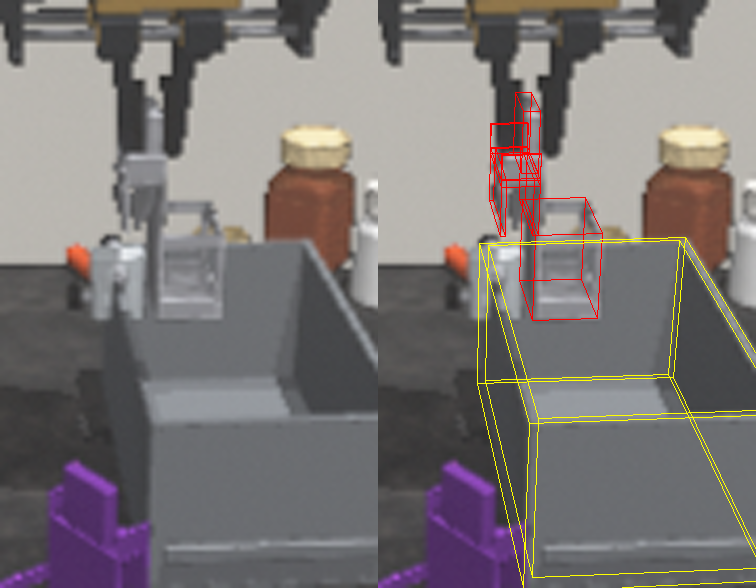

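```bash
python3 - <<'E'
from h import *
s=cv2.imread("pics/side0.png")
out=[]
for k,rc in enumerate([(340,155,40,45)]):
    c=crop(s,*rc,13)
    draw(c,"side",TK,TANK,np.array(rc[:2]),13,(0,255,255));cv2.imwrite("pics/g.png",c)
t=cv2.imread("pics/top0.png");rc=(240,170,80,25);c=crop(t,*rc,9);draw(c,"top",TK,TANK,np.array(rc[:2]),9,(0,255,255))
im=cv2.imread("pics/side4.png");rc=(340,110,40,60);d=crop(im,*rc,9)
from rig import manip
o=manip.observe();p=o["position"]+pose((0,0,0,.0871),(23,0,-95))[0];draw(d,"side",(*p,.0871),BASK,np.array(rc[:2]),9,(0,0,255))
cv2.imwrite("pics/g2.png",c);cv2.imwrite("pics/g3.png",d)
E
```

```text
(no output)
```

View pics/g.png

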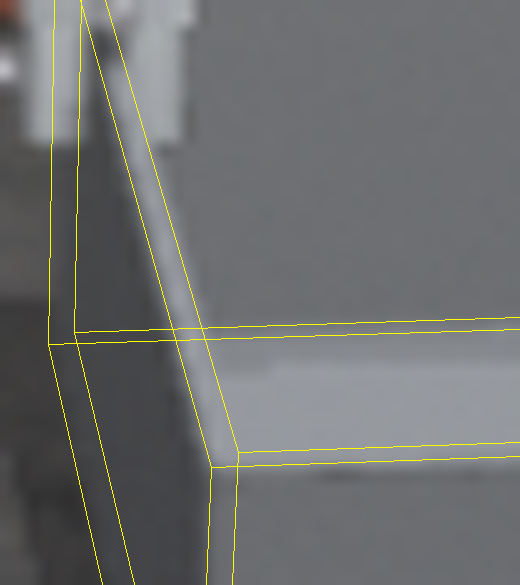

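View pics/g2.png

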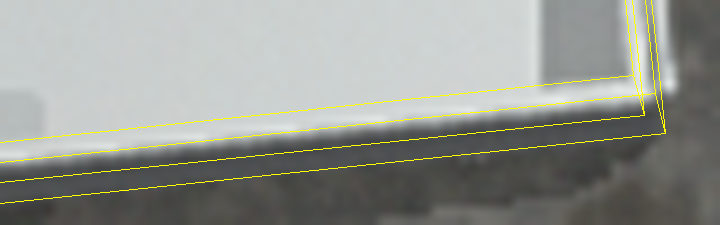

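View pics/g3.png

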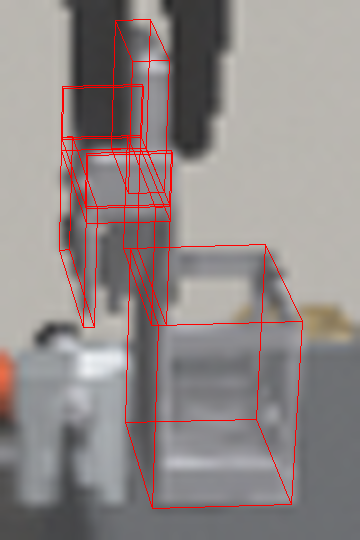

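Emit:
{"method": "apply_moves", "body": {"delta_pos": [[0,0.001,0.005],[0,0,0.01],[0,0,0.01],[0,0,0.008],[0,0,0]], "rotation": [[-0.003,0.002,-0.001],[0,0,0],[0,0,0],[0,0,0],[0,0,0]], "jaw": [0,0,0,0,0]}}

```text
time_s: 6.32
position: [0.5667, 0.0139, 0.225]
tcp_rot: [0.677, 0.736, 0.001, 0.001]
wrist_force: [0.3, -1.0, -3.0]
width: 0.0097
```

```bash
sed -i 's/TK=(.6361/TK=(.6344/' h.py; python3 - <<'E'
from h import *
go(*tcp(-74,-67,.070))
shot("side","5",(340,110,40,60),9)
E
```

```text
t 6.32 pos [0.5667 0.0139 0.225 ] F [ 0.3 -1.  -3. ] w 0.0097
d [0.0051 0.0001 0.06  ] rot [ 0.0035  0.0008 -0.0048]
seat in tank [-74.4 -72.  215. ] th 0.0837 tilt [ 0.0036 -0.0005] F [ 0.3 -1.  -3. ] t 6.32
```

View pics/side5c.png

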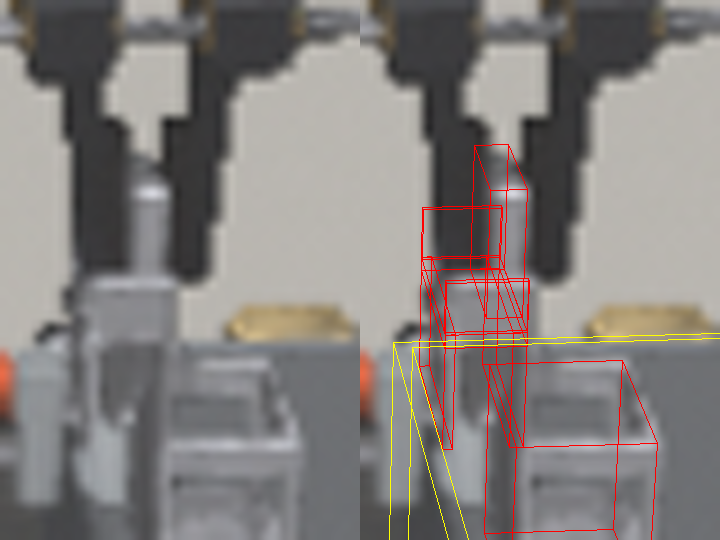

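Emit:
{"method": "apply_moves", "body": {"delta_pos": [[0.003,0,0.006],[0.002,0,0.01],[0,0,0.01],[0,0,0.008],[0,0,0.004]], "rotation": [[0.003,0.001,-0.005],[0,0,0],[0,0,0],[0,0,0],[0,0,0]], "jaw": [0,0,0,0,0]}}

```text
time_s: 6.78
position: [0.5667, 0.0198, 0.1841]
tcp_rot: [0.675, 0.738, 0.0, 0.0]
wrist_force: [-0.7, -0.6, -2.2]
width: 0.01
```

```bash
python3 - <<'E'
from h import *
go(*tcp(-74,-67,.070))
shot("side","6",(340,120,40,60),9)
E
```

```text
t 6.78 pos [0.5667 0.0198 0.1841] F [-0.7 -0.6 -2.2] w 0.01
d [-0.0008 -0.0002  0.0191] rot [ 0.001  -0.0001  0.0015]
seat in tank [-73.8 -66.2 174.1] th 0.09 tilt [0.001  0.0002] F [-0.7 -0.6 -2.2] t 6.78
```

View pics/side6c.png

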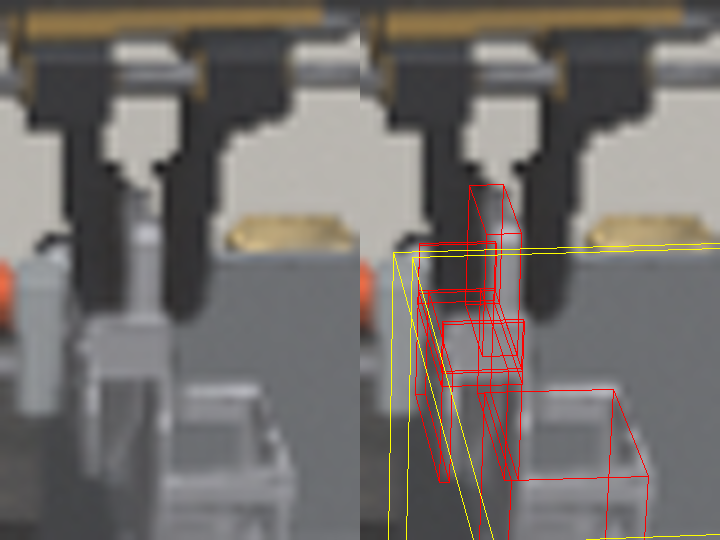

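```bash
python3 - <<'E'
from h import *
s=cv2.imread("pics/side6.png");rc=(335,140,60,60);c=crop(s,*rc,10);cv2.imwrite("pics/h.png",c)
E
```

```text
(no output)
```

View pics/h.png

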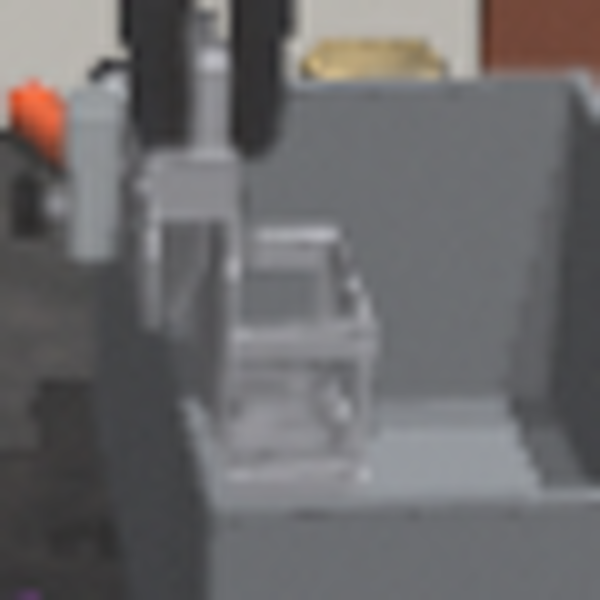

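Side view: the lip (crop 155,250) lies outside the near wall and the tray (300,400) inside. I'll lower it until just short of lip entry.

Emit:
{"method": "apply_moves", "body": {"delta_pos": [[0,0,0.006],[0,0,0.008],[0,0,0.006],[0,0,0.003]], "rotation": [[0.001,0,0.0015],[0,0,0],[0,0,0],[0,0,0]], "jaw": [0,0,0,0]}}

```text
time_s: 7.17
position: [0.5668, 0.0198, 0.1587]
tcp_rot: [0.675, 0.738, -0.0, -0.0]
wrist_force: [-0.2, 1.5, -2.3]
width: 0.0095
```

```bash
python3 - <<'E'
from h import *
go(*tcp(-74,-67,.035))
shot("side","7",(335,140,60,60),10,side=False)
s=cv2.imread("pics/side7.png");rc=(335,140,60,60);c=crop(s,*rc,10);cv2.imwrite("pics/h7.png",c)
E
```

```text
t 7.17 pos [0.5668 0.0198 0.1587] F [-0.2  1.5 -2.3] w 0.0095
d [-0.0008 -0.0003  0.0287] rot [-0.0002 -0.0001 -0.0001]
seat in tank [-73.7 -66.2 148.7] th 0.0884 tilt [-0.0002  0.0001] F [-0.2  1.5 -2.3] t 7.17
```

View pics/h7.png

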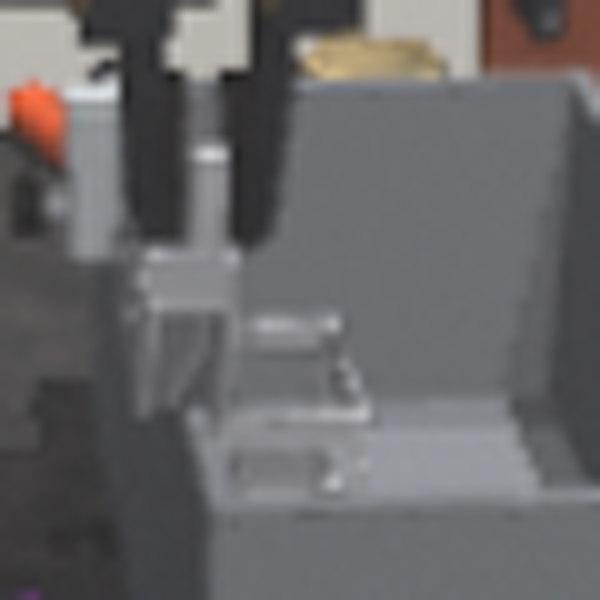

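Emit:
{"method": "apply_moves", "body": {"delta_pos": [[0,0,0.003],[0,0,0.004],[0,0,0.003],[0,0,0.001]], "rotation": [[0,0,0],[0,0,0],[0,0,0],[0,0,0]], "jaw": [0,0,0,0]}}

```text
time_s: 7.55
position: [0.5664, 0.0195, 0.1473]
tcp_rot: [0.675, 0.738, -0.001, -0.001]
wrist_force: [-2.6, 0.4, 2.7]
width: 0.0104
```

```bash
python3 - <<'E'
from h import *
go(*tcp(-74,-67,.035))
shot("side","8",(335,140,60,60),10,side=False)
s=cv2.imread("pics/side8.png");rc=(335,140,60,60);c=crop(s,*rc,10);cv2.imwrite("pics/h8.png",c)
E
```

```text
t 7.55 pos [0.5664 0.0195 0.1473] F [-2.6  0.4  2.7] w 0.0104
d [-0.0006  0.0002  0.0173] rot [-0.0018  0.0001 -0.0001]
seat in tank [-74.2 -66.4 137.3] th 0.0884 tilt [-0.0017 -0.0003] F [-2.6  0.4  2.7] t 7.55
```

View pics/h8.png

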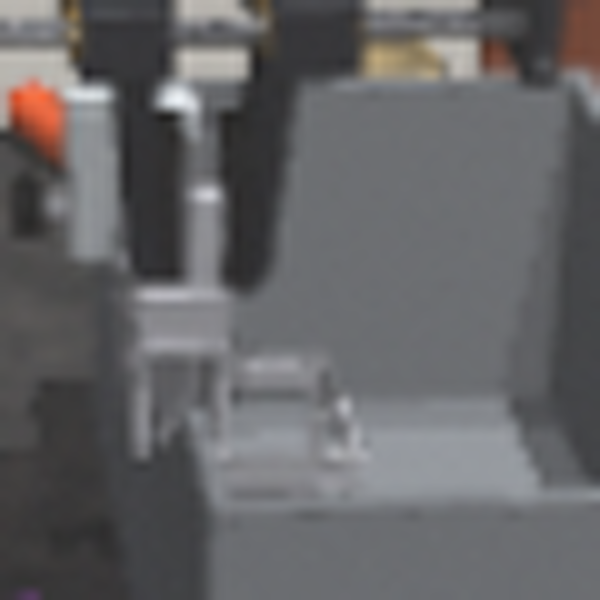

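Wall is in the slot (lip at crop 140,400, plate at 225,400, rim between); the spring has started to bite. I'll continue down while easing the plate to the wall.

Emit:
{"method": "apply_moves", "body": {"delta_pos": [[0,-0.001,0.001],[0,-0.001,0.003],[0,-0.001,0.003],[0,0,0.003]], "rotation": [[-0.002,0,0],[0,0,0],[0,0,0],[0,0,0]], "jaw": [0,0,0,0]}}

```text
time_s: 7.93
position: [0.5644, 0.019, 0.1389]
tcp_rot: [0.675, 0.738, 0.001, 0.002]
wrist_force: [-2.2, -1.0, 0.7]
width: 0.0099
```

```bash
python3 - <<'E'
from h import *
go(*tcp(-77,-67,.035))
from rig import manip;print(manip.observe()["ft_torque"])
E
```

```text
t 7.93 pos [0.5644 0.019  0.1389] F [-2.2 -1.   0.7] w 0.0099
d [-0.0003 -0.0008  0.0089] rot [0.0041 0.0011 0.    ]
[-0.05843295  0.48837894  0.06289655]
```

Emit:
{"method": "apply_moves", "body": {"delta_pos": [[0,-0.001,0.002],[0,0,0.003],[0,0,0.002],[0,0,0.002]], "rotation": [[0.004,0.001,0],[0,0,0],[0,0,0],[0,0,0]], "jaw": [0,0,0,0]}}

```text
time_s: 8.27
position: [0.5644, 0.0189, 0.1293]
tcp_rot: [0.675, 0.738, 0.001, 0.001]
wrist_force: [-1.4, -0.4, 0.8]
width: 0.0101
```

```bash
python3 - <<'E'
from h import *
go(*tcp(-77,-67,.035))
from rig import manip;print(manip.observe()["ft_torque"])
E
```

```text
t 8.27 pos [0.5644 0.0189 0.1293] F [-1.4 -0.4  0.8] w 0.0101
d [-0.0001 -0.0008 -0.0007] rot [ 0.0026  0.0004 -0.0002]
[-0.02763713  0.21130465 -0.04246748]
```

```bash
python3 - <<'E'
from h import *
shot("side","9",(335,150,60,60),10,side=False)
s=cv2.imread("pics/side9.png");rc=(335,150,60,60);c=crop(s,*rc,10);cv2.imwrite("pics/h9.png",c)
E
```

```text
seat in tank [-76.2 -66.9 119.3] th 0.0883 tilt [ 0.0026 -0.0001] F [-1.4 -0.4  0.8] t 8.27
```

View pics/h9.png

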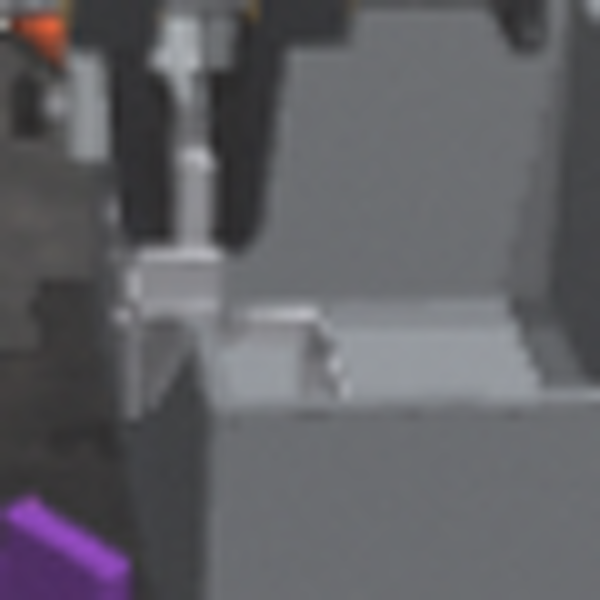

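View pics/side9c.png

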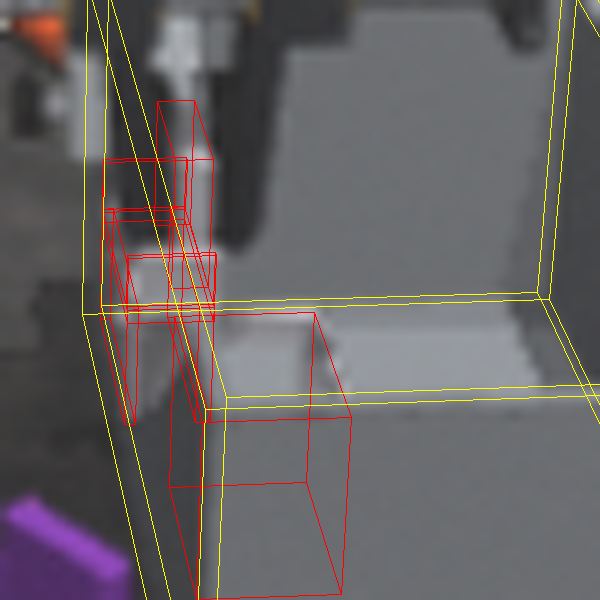

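Emit:
{"method": "apply_moves", "body": {"delta_pos": [[0,0,0.001],[0,0,0.001]], "rotation": [[0.002,0,0],[0,0,0]], "jaw": [0,0]}}

```text
time_s: 8.48
position: [0.5644, 0.0188, 0.1291]
tcp_rot: [0.675, 0.738, -0.0, 0.0]
wrist_force: [-6.6, -0.2, 11.9]
width: 0.0096
```

```bash
python3 - <<'E'
from h import *
go(*tcp(-77,-67,.035))
E
```

```text
t 8.48 pos [0.5644 0.0188 0.1291] F [-6.6 -0.2 11.9] w 0.0096
d [-0.0001 -0.0008 -0.0009] rot [-0.0002  0.0004  0.0001]
```

Emit:
{"method": "apply_moves", "body": {"delta_pos": [[0,-0.0005,0],[0.004,-0.0005,0.0003],[0.006,0,0.0003],[0.006,0,0.0003]], "rotation": [[0,0,0],[0,0,0],[0,0,0],[0,0,0]], "jaw": [0,0,0,0]}}

```text
time_s: 8.82
position: [0.5635, 0.0301, 0.1293]
tcp_rot: [0.676, 0.737, -0.002, 0.004]
wrist_force: [-2.6, -7.7, 5.2]
width: 0.0097
```

```bash
python3 - <<'E'
from h import *
go(*tcp(-77,18,.035))
shot("side","10",(335,150,60,60),10,side=False)
E
```

```text
t 8.82 pos [0.5635 0.0301 0.1293] F [-2.6 -7.7  5.2] w 0.0097
d [ 0.0736 -0.001  -0.0014] rot [ 0.0019  0.009  -0.0011]
seat in tank [-76.1 -55.6 119.3] th 0.0874 tilt [ 0.0027 -0.0088] F [-2.6 -7.7  5.2] t 8.82
```

Emit:
{"method": "apply_moves", "body": {"delta_pos": [[0.004,0,0.0003],[0.007,0,0.0003],[0.007,0,0.0003],[0.007,0,0.0003],[0.007,0,0.0003],[0.006,0,0.0003]], "rotation": [[0,0.007,0],[0,0.003,0],[0,0.003,0],[0,0.003,0],[0,0.003,0],[0,0.003,0]], "jaw": [0,0,0,0,0,0]}}

```text
time_s: 9.37
position: [0.5609, 0.0606, 0.1291]
tcp_rot: [0.676, 0.737, -0.001, 0.001]
wrist_force: [-2.5, -7.7, 4.0]
width: 0.0093
```

```bash
python3 - <<'E'
from h import *
go(*tcp(-77,18,.035))
shot("side","11",(335,130,60,60),10,side=False)
s=cv2.imread("pics/side11.png");rc=(335,130,60,60);c=crop(s,*rc,10);cv2.imwrite("pics/h11.png",c)
E
```

```text
t 9.37 pos [0.5609 0.0606 0.1291] F [-2.5 -7.7  4. ] w 0.0093
d [ 0.043  -0.0011 -0.001 ] rot [ 0.0012  0.0029 -0.0021]
seat in tank [-76.  -25.  119.1] th 0.0864 tilt [ 0.0014 -0.0027] F [-2.5 -7.7  4. ] t 9.37
```

View pics/h11.png

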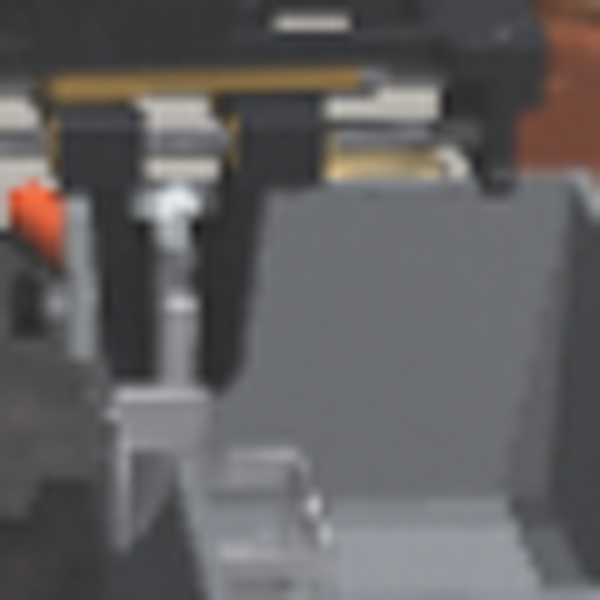

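View pics/side11c.png

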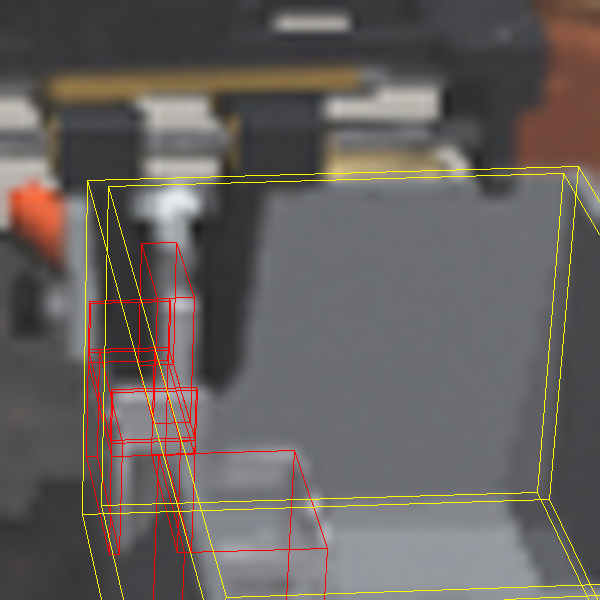

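Emit:
{"method": "apply_moves", "body": {"delta_pos": [[0.005,0,0.0003],[0.007,0,0.0003],[0.007,0,0.0003],[0.007,0,0.0003],[0.006,0,0.0003]], "rotation": [[0,0.004,0],[0,0.003,0],[0,0.003,0],[0,0.003,0],[0,0.003,0]], "jaw": [0,0,0,0,0]}}

```text
time_s: 9.83
position: [0.5588, 0.0864, 0.1291]
tcp_rot: [0.676, 0.737, 0.0, 0.0]
wrist_force: [-2.5, -6.6, 4.0]
width: 0.0095
```

```bash
python3 - <<'E'
from h import *
go(*tcp(-77,18,.035))
shot("top","12",(200,150,80,60),9,side=False)
s=cv2.imread("pics/top12.png");cv2.imwrite("pics/h12.png",crop(s,200,150,80,60,9))
E
```

```text
t 9.83 pos [0.5588 0.0864 0.1291] F [-2.5 -6.6  4. ] w 0.0095
d [ 0.0171 -0.0012 -0.0009] rot [ 0.0003  0.0001 -0.0025]
seat in tank [-75.9   0.9 119.1] th 0.086 tilt [ 0.0003 -0.    ] F [-2.5 -6.6  4. ] t 9.83
```

View pics/h12.png

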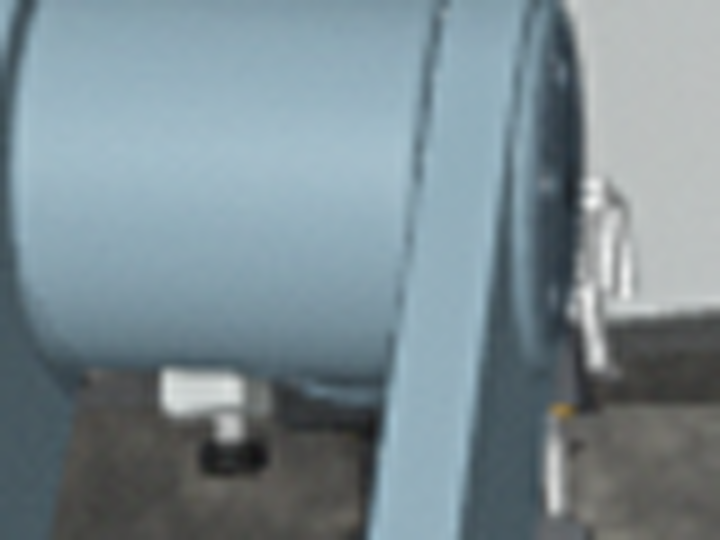

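Emit:
{"method": "apply_moves", "body": {"delta_pos": [[0.004,0,0.0003],[0.004,0,0.0003],[0.004,0,0.0003]], "rotation": [[0,0.002,0],[0,0.003,0],[0,0.003,0]], "jaw": [0,0,0]}}

```text
time_s: 10.13
position: [0.558, 0.0951, 0.1291]
tcp_rot: [0.676, 0.737, 0.0, -0.0]
wrist_force: [-2.2, -7.3, 4.1]
width: 0.0096
```

Emit:
{"method": "apply_moves", "body": {"delta_pos": [[0.003,0,0.0003],[0.003,0,0.0003]], "rotation": [[0,0.002,0],[0,0.002,0]], "jaw": [0,0]}}

```text
time_s: 10.3
position: [0.5578, 0.0985, 0.1291]
tcp_rot: [0.676, 0.737, -0.001, 0.0]
wrist_force: [-2.5, -6.9, 4.8]
width: 0.0099
```

```bash
python3 - <<'E'
from h import *
go(*tcp(-77,18,.035))
E
```

```text
t 10.3 pos [0.5578 0.0985 0.1291] F [-2.5 -6.9  4.8] w 0.0099
d [ 0.005  -0.0012 -0.0009] rot [-0.0006  0.0013 -0.0018]
```

Emit:
{"method": "apply_moves", "body": {"delta_pos": [[0.0025,0,0.0003],[0.0025,0,0.0003]], "rotation": [[0,0.002,0],[0,0.002,0]], "jaw": [0,0]}}

```text
time_s: 10.47
position: [0.5576, 0.1007, 0.1292]
tcp_rot: [0.676, 0.737, -0.001, 0.001]
wrist_force: [-2.4, -7.6, 5.0]
width: 0.0098
```

Emit:
{"method": "apply_moves", "body": {"delta_pos": [[0.0025,0,0.0003]], "rotation": [[0,0.002,0]], "jaw": [0]}}

```text
time_s: 10.55
position: [0.5575, 0.1018, 0.1292]
tcp_rot: [0.676, 0.737, -0.002, 0.001]
wrist_force: [-1.9, -7.3, 5.3]
width: 0.0096
```

Emit:
{"method": "apply_moves", "body": {"delta_pos": [[0.0025,0,0.0003]], "rotation": [[0,0.002,0]], "jaw": [0]}}

```text
time_s: 10.63
position: [0.5574, 0.1027, 0.1292]
tcp_rot: [0.676, 0.737, -0.002, 0.001]
wrist_force: [-2.4, -7.9, 5.5]
width: 0.0099
```

Emit:
{"method": "apply_moves", "body": {"delta_pos": [[0.0025,0,0.0003]], "rotation": [[0,0.002,0]], "jaw": [0]}}

```text
time_s: 10.72
position: [0.5574, 0.1038, 0.1292]
tcp_rot: [0.676, 0.737, -0.002, 0.001]
wrist_force: [-2.6, -8.1, 5.2]
width: 0.0093
```

Emit:
{"method": "apply_moves", "body": {"delta_pos": [[0.0025,0,0.0003]], "rotation": [[0,0.002,0]], "jaw": [0]}}

```text
time_s: 10.8
position: [0.5573, 0.1046, 0.1292]
tcp_rot: [0.676, 0.737, -0.003, 0.002]
wrist_force: [-2.8, -8.1, 4.8]
width: 0.0095
```

Emit:
{"method": "apply_moves", "body": {"delta_pos": [[0.0025,0,0.0003]], "rotation": [[0,0.002,0]], "jaw": [0]}}

```text
time_s: 10.88
position: [0.5572, 0.1054, 0.1293]
tcp_rot: [0.676, 0.737, -0.003, 0.002]
wrist_force: [-2.8, -8.7, 4.6]
width: 0.0097
```

```bash
python3 - <<'E'
from h import *
go(*tcp(-77,25,.035))
shot("side","13",(335,110,60,60),10,side=False)
s=cv2.imread("pics/side13.png");cv2.imwrite("pics/h13.png",crop(s,335,120,50,50,12))
E
```

```text
t 10.88 pos [0.5572 0.1054 0.1293] F [-2.8 -8.7  4.6] w 0.0097
d [ 0.005  -0.0013 -0.0008] rot [-0.0022  0.0077 -0.0021]
seat in tank [-75.7  20.  119.3] th 0.0864 tilt [-0.0016 -0.0079] F [-2.8 -8.7  4.6] t 10.88
```

View pics/h13.png

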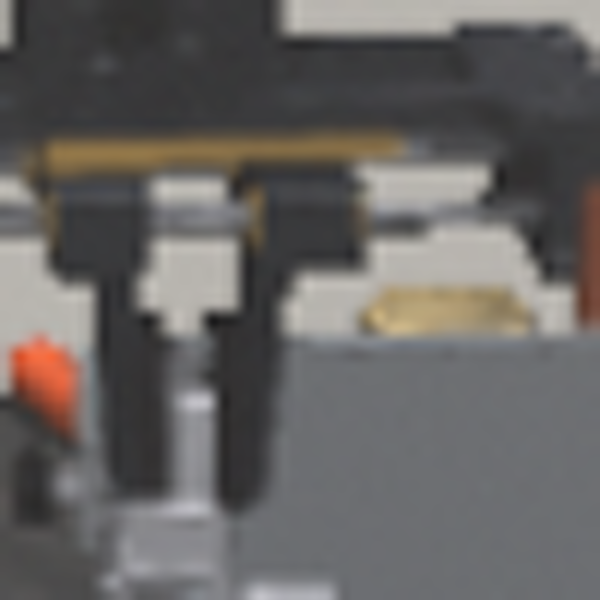

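Emit:
{"method": "apply_moves", "body": {"delta_pos": [[0.003,0,0.0003]], "rotation": [[0,0.006,0]], "jaw": [0]}}

```text
time_s: 11.02
position: [0.5572, 0.1067, 0.1292]
tcp_rot: [0.676, 0.737, -0.003, 0.001]
wrist_force: [-2.2, -8.3, 4.0]
width: 0.0097
```

Emit:
{"method": "apply_moves", "body": {"delta_pos": [[0.003,0,0.0003]], "rotation": [[0,0.006,0]], "jaw": [0]}}

```text
time_s: 11.1
position: [0.5571, 0.1074, 0.1292]
tcp_rot: [0.676, 0.737, -0.002, 0.0]
wrist_force: [-2.3, -13.9, 4.5]
width: 0.0093
```

Emit:
{"method": "apply_moves", "body": {"delta_pos": [[0.003,0,0.0003]], "rotation": [[0,0.005,0]], "jaw": [0]}}

```text
time_s: 11.18
position: [0.5571, 0.1075, 0.1292]
tcp_rot: [0.676, 0.737, -0.002, 0.0]
wrist_force: [-3.2, -15.4, 4.5]
width: 0.0099
```

Hard stop reached: y stalled at 0.1075 and Fy rose to about 15 N, of which about 7 N is friction, so about 8 N on the stop. Short press down, ease off, then release.

Emit:
{"method": "apply_moves", "body": {"delta_pos": [[0.001,0,0.0008],[0.0005,0,0.0003],[0,0,0]], "rotation": [[0,0.002,0],[0,0,0],[0,0,0]], "jaw": [0,0,0]}}

```text
time_s: 11.43
position: [0.5571, 0.1071, 0.1291]
tcp_rot: [0.676, 0.737, -0.003, 0.0]
wrist_force: [-0.2, -0.9, 1.6]
width: 0.0097
```

```bash
python3 - <<'E'
from h import *
go(*tcp(-77,25,.035))
shot("side","14",(335,110,60,60),10,side=False)
E
```

```text
t 11.43 pos [0.5571 0.1071 0.1291] F [-0.2 -0.9  1.6] w 0.0097
d [ 0.0033 -0.0013 -0.0009] rot [-0.0037  0.0043 -0.0031]
seat in tank [-75.7  21.7 119.1] th 0.0854 tilt [-0.0034 -0.0046] F [-0.2 -0.9  1.6] t 11.43
```

View pics/side14c.png

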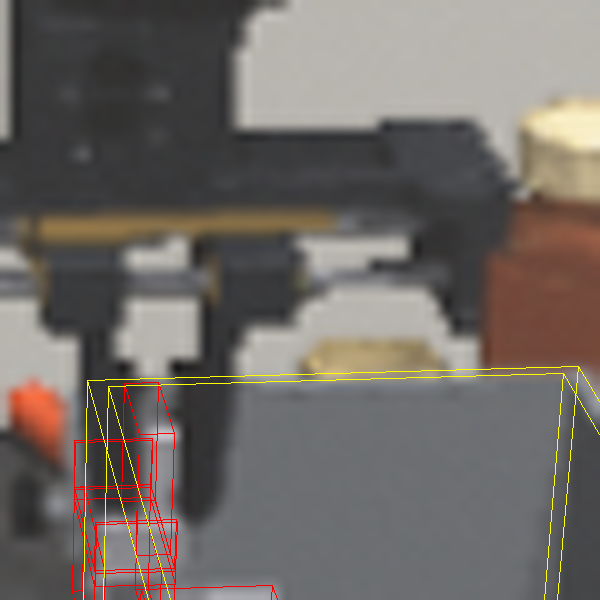

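Emit:
{"method": "apply_moves", "body": {"delta_pos": [[0.002,0,0.0003],[0.002,0,0.0003],[0.001,0,0],[0.001,0,0]], "rotation": [[0,0.003,0],[0,0.002,0],[0,0,0],[0,0,0]], "jaw": [0,0,0.3,0.3]}}

```text
time_s: 11.82
position: [0.5574, 0.109, 0.1289]
tcp_rot: [0.676, 0.737, -0.004, 0.002]
wrist_force: [-0.3, 0.6, -0.0]
width: 0.0207
```

```bash
python3 - <<'E'
from h import *
go(*tcp(-77,25,.035))
E
```

```text
t 11.82 pos [0.5574 0.109  0.1289] F [-0.3  0.6 -0. ] w 0.0207
d [ 0.0015 -0.0018 -0.0011] rot [-0.0033  0.0074 -0.0028]
```

Released. Opening a bit more before rising.

Emit:
{"method": "apply_moves", "body": {"delta_pos": [[0,0,-0.0005],[0,0,-0.0005],[0,0,-0.001]], "rotation": [[0,0.004,0],[0,0,0],[0,0,0]], "jaw": [0.45,0.45,0.45]}}

```text
time_s: 12.07
position: [0.5573, 0.1103, 0.1302]
tcp_rot: [0.676, 0.737, -0.002, -0.001]
wrist_force: [0.2, -0.2, 0.2]
width: 0.039
```

```bash
python3 - <<'E'
from h import *
go(*tcp(-77,25,.035))
s=None
shot("side","15",(335,130,60,60),10,side=False)
cv2.imwrite("pics/h15.png",crop(cv2.imread("pics/side15.png"),320,110,75,75,8))
E
```

```text
t 12.07 pos [0.5573 0.1103 0.1302] F [ 0.2 -0.2  0.2] w 0.039
d [ 0.0002 -0.0018  0.0002] rot [-0.0032  0.0015 -0.0022]
seat in tank [-75.2  24.8 120.2] th 0.0863 tilt [-0.003  -0.0018] F [ 0.2 -0.2  0.2] t 12.07
```

View pics/h15.png

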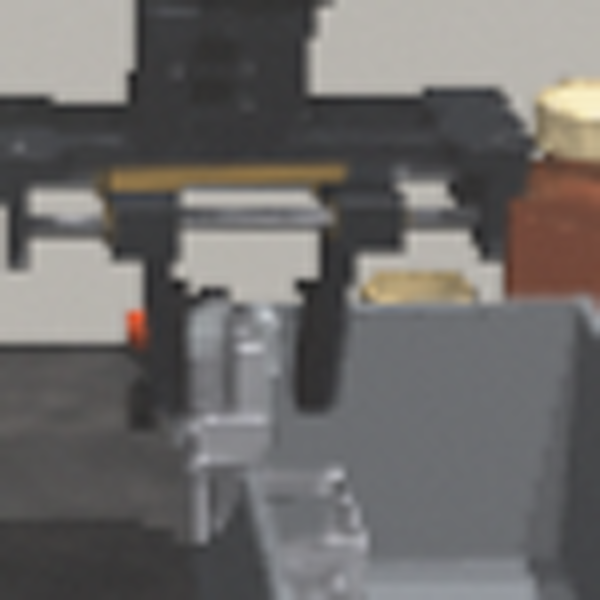

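Both fingers stand clear of the bar. Raising and backing away so the top camera can see.

Emit:
{"method": "apply_moves", "body": {"delta_pos": [[0,0,-0.01],[0,0,-0.02],[0,0,-0.025],[0,0,-0.03],[0,0,-0.03],[-0.01,-0.02,0],[-0.02,-0.03,0],[-0.02,-0.03,0],[-0.02,-0.03,0],[-0.02,-0.03,0]], "rotation": [[0,0,0],[0,0,0],[0,0,0],[0,0,0],[0,0,0],[0,0,0],[0,0,0],[0,0,0],[0,0,0],[0,0,0]], "jaw": [0.45,0.45,0.45,0.45,0.45,0.45,0.45,0.45,0.45,0.45]}}

```text
time_s: 12.95
position: [0.4262, 0.0097, 0.2581]
tcp_rot: [0.673, 0.74, 0.001, 0.002]
wrist_force: [0.1, -0.8, 0.6]
width: 0.0395
```

Emit:
{"method": "apply_moves", "body": {"delta_pos": [[-0.03,-0.02,-0.005],[-0.035,-0.015,-0.005],[-0.035,-0.015,-0.005],[-0.035,-0.015,-0.005],[-0.03,-0.01,0],[-0.01,0,0]], "rotation": [[0,0,0],[0,0,0],[0,0,0],[0,0,0],[0,0,0],[0,0,0]], "jaw": [0.45,0.45,0.45,0.45,0.45,0.45]}}

```text
time_s: 13.45
position: [0.3603, -0.178, 0.2849]
tcp_rot: [0.671, 0.741, 0.001, 0.008]
wrist_force: [-0.7, 0.5, 0.2]
width: 0.0399
```

```bash
python3 - <<'E'
from h import *
from rig import manip
F={n:cv2.cvtColor(manip.grab_frame(n)["color"],cv2.COLOR_RGB2BGR) for n in("top","side")}
for n in F: cv2.imwrite(f"pics/{n}16.png",F[n])
cv2.imwrite("pics/t16.png",crop(F["top"],200,140,80,60,9))
cv2.imwrite("pics/s16.png",crop(F["side"],330,130,75,75,8))
print(manip.observe()["position"],manip.observe()["time_s"])
E
```

```text
[ 0.36140413 -0.17630319  0.28452157] 13.55
```

View pics/t16.png

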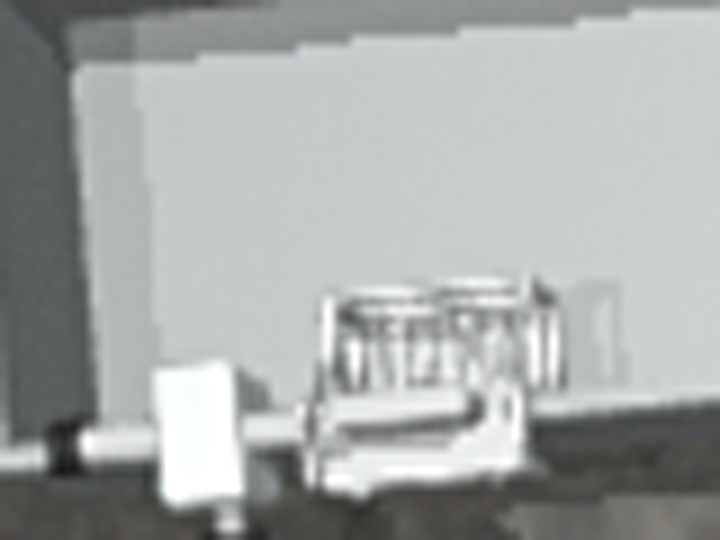

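View pics/s16.png

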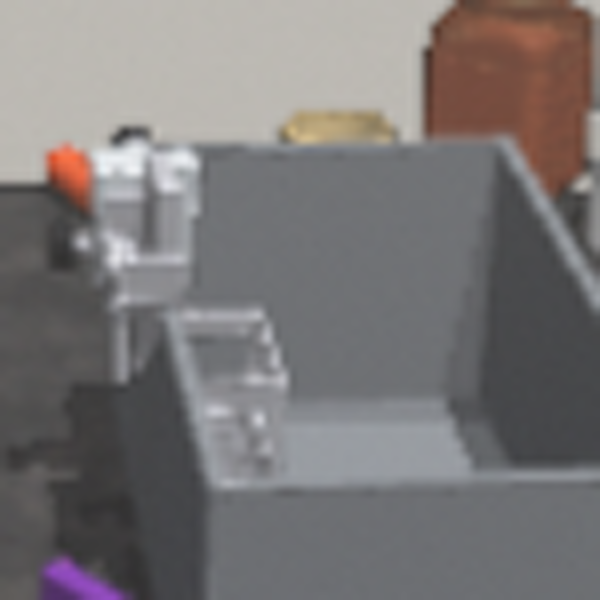

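View pics/side16.png

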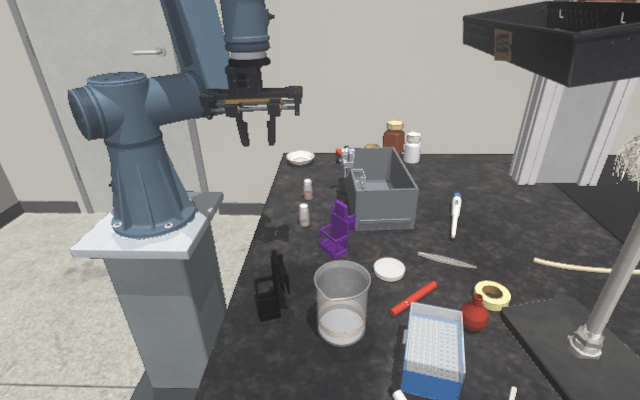

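```bash
python3 - <<'E'
from h import *
out=[]
for dz in(0,5):
    P=pose(TK,(-54,21.5,35+dz))[0]
    for n,rc,ff in(("side",(335,140,45,50),8),("top",(225,165,45,35),8)):
        c=crop(cv2.imread(f"pics/{n}16.png"),*rc,ff);draw(c,n,(*P,TK[3]),BASK,np.array(rc[:2]),ff,(0,0,255))
        out.append(cv2.copyMakeBorder(c,0,400-c.shape[0],0,0,cv2.BORDER_CONSTANT))
cv2.imwrite("pics/chk.png",np.hstack([out[0],out[2]]));cv2.imwrite("pics/chk2.png",out[1])
E
```

```text
(no output)
```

View pics/chk.png

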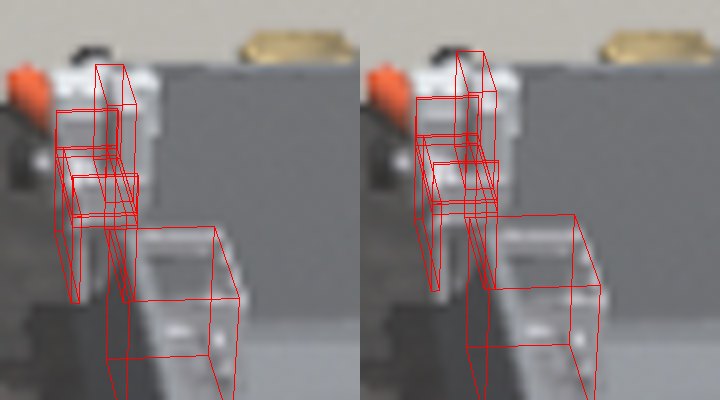

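View pics/chk2.png

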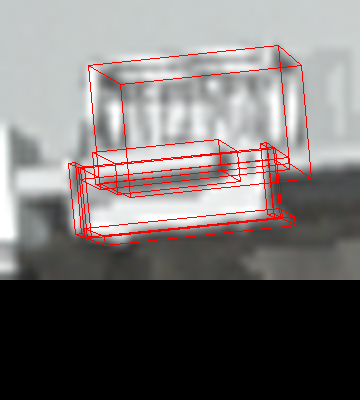

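```bash
python3 -c "
from rig import manip
print(manip.hand_in())"
```

```text
the job is handed in; nothing more can be done
None
```

The basket hangs upright inside the tank with its lip over the near wall. It is fully home on the rim and standing against the stop screw, and I handed the job in at about 13.6 s.

- **Hooking on:** I gripped the basket by its bar and lowered it over the near wall with its left end about 10 cm right of the clamp block. I pressed until the force climbed steeply, at about 14 N on the tank with no further travel.
- **Sliding:** I slid it left at constant height, with about 7–8 N of friction. It stalled against the stop at about 15 N in total, so roughly 7–8 N on the stop itself. I pressed it down lightly again, then let go with a slight push toward the stop.
- **Final pictures:** The end cheek meets the screw with no visible gap. The height matches the fully-home model, while a model drawn 5 mm higher clearly does not. The gripper is well clear, and the beaker, vials and look-alike baskets looked undisturbed.
- **What disagreed or could not be seen:** The two cameras differed by about 2 mm on where the tank stands in x, so I corrected for that and it did not affect the fit. When I eased off at the stop, the tool sprang back 0.4 mm, so I pushed again before opening. The pictures cannot show the plunger's travel directly, so that it is pressed in rests on the hard-stop force reading.

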